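Load a printing block into the registration jig

TASK

Load the loose printing block into the hand-printing jig: set it down flat on the jig's low front apron, lengthwise and in line with the pocket, then push it along and up over the raised metal lip so that it drops flat into the pocket beyond. Feel for the sprung stop at the pocket's far end, press the block home against it with about 10 N for about a second, never as hard as 16 N, and let go. Leave the block flat in the pocket and do not disturb the other things on the table.

Things in the scene. Friction and masses are not known exactly. Their poses are not given: they have to be found in the camera images.
- block_center (a point): the centre (half-way up) of the loose printing block, a flat rectangular wooden block with a grey carved top, 84 mm long (its x), 58 mm wide (its y), 18 mm thick (its z, up), 70 to 140 g. It starts flat on the table, left of the jig. Block and jig are waxed and slide easily. Either end may lead.
- lip (a point): middle of the top of the raised metal lip of the printing jig (a fixed pale wooden fixture), 20 mm above the table. x runs level from the apron over the lip into the pocket, y to the left, z up. The lip's flat top spans x = -4 to +4 mm; a ramp leads up to it from the apron, 4 mm lower, starting at x = -14; at x = +4 it drops 4 mm straight down to the pocket floor.
- apron (a point): on the jig's apron surface, 66 mm before the lip's middle, axes as the lip. The apron is flat, 16 mm above the table, 130 mm wide, and reaches from 62 mm behind this point (-x) to 52 mm ahead of it, where the ramp begins. Fingers gripping the block by its sides have room here.
- pocket (a point): on the pocket floor, 16 mm above the table, 50 mm beyond the lip's middle, axes as the lip. The pocket is 63 mm wide between rails 22 mm wide, 152 mm long, tops 31 mm above the table, which flare open towards the apron (mouth +-44 mm, 28 mm before the lip). A block in it has its top 14 mm over the lip. As the block tips over the lip its rear edge rises to 24 mm above the table: fingertips pushing lower slip under it.
- stop (a joint): how far (m) the sprung end stop is pressed in: 0 free, 0.006 at its limit. A steel plate 56 mm wide, 15 high across the far end of the pocket; it yields away from the block against a spring: 2 N to start, then 8 N per mm. It is mounted on a clamped carriage set anew each time, its free face anywhere 92 to 120 mm beyond the lip's middle, not measured: feel for it.
- mug: a white mug, 80 mm across, 90 mm high, handle on one side; origin under its centre; leave alone
- ink: a glass ink jar, 56 mm across, 70 mm high; origin under its centre; leave alone
- tape: a cardboard tape ring lying flat, 90 mm across, 19 mm high; origin under its centre; leave alone
- eraser: a white eraser in a card sleeve, 22 by 45 by 12 mm; origin under its centre; leave alone
- pen: a blue mechanical pencil lying along its y, about 125 mm long, 8 mm thick; origin under its middle; leave alone
- tin: a flat dark metal tin, 60 by 110 by 18 mm; origin under its centre; leave alone
- spoon: a wooden-handled burnishing spoon lying along its x, 160 mm long; leave alone
There are look-alikes about, which are no part of the job. What is shaped like the part that bears block_center but orange, pink or purple is not meant.

How it is judged:
By the outcome, as a careful person would: the job done as asked, in the order asked, and still so for the second after the job is handed in, with the robot touching nothing.
It also fails if it takes over 70 s, if anything falls off the work surface, if the arm or the gripper's body presses on something with over 40 N, if the wrist force passes 120 N, or if a joint passes its speed limit or range.

ROBOT

A 6-joint arm with a two-finger parallel gripper is mounted at the origin on the work surface. World frame = base frame: x ahead of the robot, y to its left, z up, the work surface at z = 0. Lengths are in m, angles in degrees, forces in N, time in s.
With the tool pointing down it reaches from about 0.275 to 0.85 m from the base axis. Payload 5.2 kg.
Tool frame: the origin (TCP) lies between the finger pads; the fingertips stand 19 mm ahead of it and the grasp point (between the pads) is the TCP; z points along the fingers, y is the line along which they close (so a half turn about z gives the same grasp; the last joint's range is limited). The gripper opens to 85 mm and grips with 20 to 120 N. Pads are 22 mm wide; open, the fingers measure 114 mm over their backs; the gripper's body (76 mm by 85 mm) begins 54 mm behind the grasp point. The pads swing forward as they close: fully open they stand 13 mm farther back than shut.
Start: joints at [-76.937, 14.817, 87.949, -0, 77.235, -11.62], TCP at [0.23, -0.5, 0.25] pointing down, gripper open.
Joint ranges: [-179.93, 179.93], [-52.35, 119.4], [10.71, 147.94], [-69.91, 249.91], [12.55, 155.21], [-178.61, 178.61]. Speed limits (degrees/s): [147.25, 147.25, 180, 180, 180, 180].

INTERFACE

Orientations are given as a 3x3 rotation matrix whose columns are the frame's x, y, z axes.
In Python, from cell import * gives the robot as it stands.
- The arm moves only by the tool step_arm, never from a script. Its argument "increments" is text: rows parted by semicolons, each of 4 numbers parted by spaces: the shift along the tool's x, y, z scaled (see below), then the turn about the tool's z scaled (see below). In form: x y z yaw; .... A call has exactly 8 rows; each row shifts and turns the commanded pose from where the row before left it, along the tool's axes as they then stand; what a row does not reach is not made up. The controller multiplies each number of a shift by 0.03 m and each number of a turn by 0.12 rad. A row lasts 1/12 s, in which the tool goes at most 41.7 mm and 7.16 degrees, less where a joint would pass 70% of its speed; a pose out of reach is approached as far as the arm can. A call with a number of a shift or a turn outside -1 to 1 is refused whole. A call with a gripper value outside its range is refused whole. "jaw" is the gripper's target within -1 to 1 (fully open at 1, half-way at 0, shut at -1), set as the call begins (left out, the last holds). The fingers move at their own pace and stop on an object; the grip force is fixed at half the most. Time passes only in rows, so rows that do not move let the fingers close, or fill a call up. It gives the time, the measured TCP pose, the force, the opening and the grip force at its end, in the units of the state.
- read_state(): the state, without advancing time (a new reading comes with each control period).
- read_camera(name): name is "scene" or "top" or "wrist"; returns the picture (420x560x3 uint8, red, green, blue); there is no depth.
- camera_info(name): a dict with "intrinsics" (3x3 intrinsics, pixels), "dist_coeffs" ([k1, k2, p1, p2, k3] as OpenCV has them; the pictures are not rectified), "world_from_camera" (4x4, takes a point from camera to world coordinates). Camera axes: x right, y up, looking along -z (the intrinsics and any distortion apply to the point x, -y, -z); pixel columns grow to the right and rows downward; lengths in m; the calibration is good to about 2 mm. A picture is of the moment at which its call begins: read the wrist's pose just before it. camera_info takes no time and is no camera call; for the wrist camera it gives the pose at the moment of the call.
- job_done(): hands the job in; it is judged then, once.
Trained networks look in the newest picture that a camera, given by its name, has taken for a name from the list of things; names that differ only in an ending like _2 or _b are one class to them, and where a whole thing is asked for, a point or a joint stands for the part that bears it (a point fixed in the world has none). Each returns a list of dicts, best first, with "conf" (0 to 1); they miss things now and then, are a little off and sometimes report something else, mostly with a low value. They report only what shows in the picture. A call takes as long as a camera call. They do not tell look-alikes from the thing itself.
- search_frame(camera, thing): "bbox" ([left, top, right, bottom] in pixels, round what is visible of it).
- cut_out(camera, thing): "region" (420x560 bool, what is visible of it) and "bbox" ([left, top, right, bottom] in pixels, round what is visible of it).
- place_of(camera, thing): "pixel" ([row, column] in pixels: a listed point, or the origin of a listed thing).
The state is a dict: "time_s": time; "joints": joint angles; "qd": joint speeds; "joint_torque": joint torques, N m; "position": TCP position; "tcp_rot": TCP orientation; "force": force on the tool from outside, world axes, zero at the start; "ft_torque": the same for the moment, N m; "opening": finger opening in m; "gripper_force": force on a finger pad.
Only numpy, scipy, OpenCV 4.12 (cv2) and the standard library are available. Lean on these libraries where they do the work, as an engineer would, in place of code of your own. Each camera call takes 0.05 s, during which the arm holds its last target. There are 200 camera calls.

## Working session

There is one attempt and no reset: what is moved stays moved. The work goes in short steps, Python scripts to look and compute and a tool call to move; the robot and the scene stay as the last step left them, time stands still between calls to the robot, and variables do not carry over. Pictures are saved under pics/ and viewed, at most 10 in all, crops included, and the job is handed in when it is done.

Besides the shell and the picture viewer there is one more tool, called after "Emit:" as a command line: name --argument value ..., lists and objects as JSON in quotes. step_arm: Moves the arm, as the interface text tells. Its arguments: {"type":"object","properties":{"increments":{"type":"string"},"jaw":{"type":"number"}},"required":["increments"]}

```bash
mkdir -p pics; cat > h.py <<'E'
from cell import *
import numpy as np, cv2
def ray(name,px):
    c=camera_info(name);K=np.array(c["intrinsics"]);T=np.array(c["world_from_camera"])
    u=cv2.undistortPoints(np.array([[[px[0],px[1]]]],float),K,np.array(c["dist_coeffs"],float))[0,0]
    return T[:3,3],T[:3,:3]@np.array([u[0],-u[1],-1])
def at(name,px,z):
    o,d=ray(name,px);return o+d*(z-o[2])/d[2]
def save(n,im,s=1):
    cv2.imwrite(f"pics/{n}.png",cv2.resize(im[:,:,::-1],None,fx=s,fy=s,interpolation=2))
E
python3 - <<'E'
from h import *
for n in("top","scene"): 
    save(n+"1",read_camera(n),1.4)
for t,z in [("block_center",.009),("lip",.02),("apron",.016),("pocket",.016)]:
    for n in ("top","scene"):
        for r in place_of(n,t): 
            p=r["pixel"];print(n,t,round(r["conf"],2),np.round(p),at(n,(p[1],p[0]),z).round(4))
print(read_state())
E
```

```text
top block_center 0.89 [283. 233.] [0.3665 0.1197 0.009 ]
top block_center 0.71 [276. 188.] [0.3876 0.2381 0.009 ]
top block_center 0.67 [223. 237.] [0.5278 0.1056 0.009 ]
top block_center 0.65 [227. 190.] [0.5203 0.2327 0.009 ]
top block_center 0.57 [272. 289.] [ 0.3911 -0.0301  0.009 ]
top block_center 0.46 [158. 403.] [ 0.6971 -0.3592  0.009 ]
scene block_center 0.98 [178. 321.] [0.5175 0.223  0.009 ]
scene block_center 0.94 [177. 253.] [0.3686 0.097  0.009 ]
scene block_center 0.9 [153. 293.] [0.391  0.2506 0.009 ]
scene block_center 0.7 [203. 228.] [ 0.3836 -0.0183  0.009 ]
scene block_center 0.67 [203. 290.] [0.5117 0.0913 0.009 ]
top lip 0.76 [189. 309.] [ 0.6134 -0.0925  0.02  ]
scene lip 0.72 [262. 271.] [ 0.6018 -0.0861  0.02  ]
top apron 0.89 [219. 310.] [ 0.5328 -0.0918  0.016 ]
top apron 0.48 [246. 392.] [ 0.4524 -0.3064  0.016 ]
scene apron 0.56 [248. 249.] [ 0.5332 -0.0887  0.016 ]
scene pocket 0.71 [274. 288.] [ 0.652  -0.0813  0.016 ]
{'time_s': 0.5, 'joints': array([-7.69361757e+01,  1.48170897e+01,  8.79494058e+01, -5.03430723e-04,
        7.72353315e+01, -1.16199868e+01]), 'qd': array([-0.05794846, -0.01418013,  0.03369468, -0.01121625, -0.07293048,
       -0.01977564]), 'joint_torque': array([-4.95774348e-04, -4.45524395e+01, -2.90649498e+01, -1.13925105e-04,
        2.25028431e-03, -6.07453032e-06]), 'position': array([ 0.22970029, -0.49973505,  0.25030327]), 'tcp_rot': array([[ 9.08625399e-01,  4.17612121e-01, -1.55550010e-05],
       [ 4.17612122e-01, -9.08625399e-01,  2.91238540e-05],
       [-1.97119450e-06, -3.29586304e-05, -9.99999999e-01]]), 'force': array([-0.19321471,  0.20714289,  0.02692052]), 'ft_torque': array([ 0.01925561, -0.02240157,  0.06797612]), 'gripper_force': 0.0, 'opening': 0.08513301648074767}
```

View pics/top1.png

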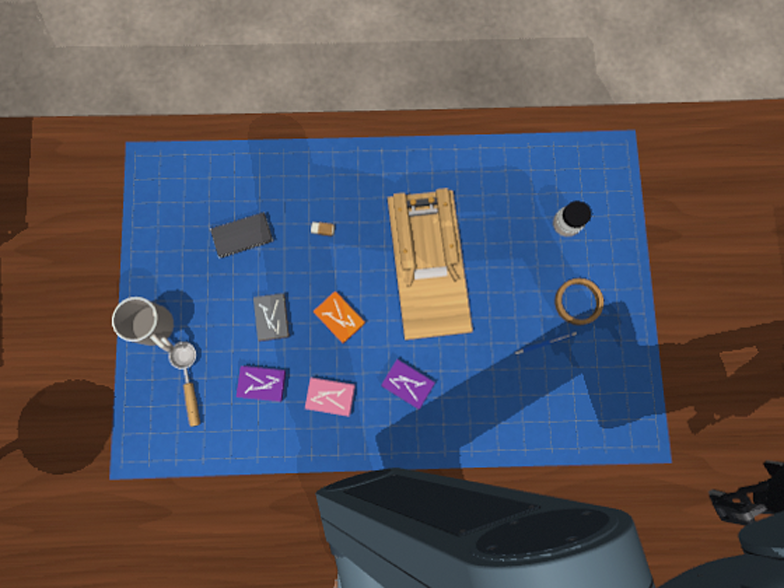

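View pics/scene1.png

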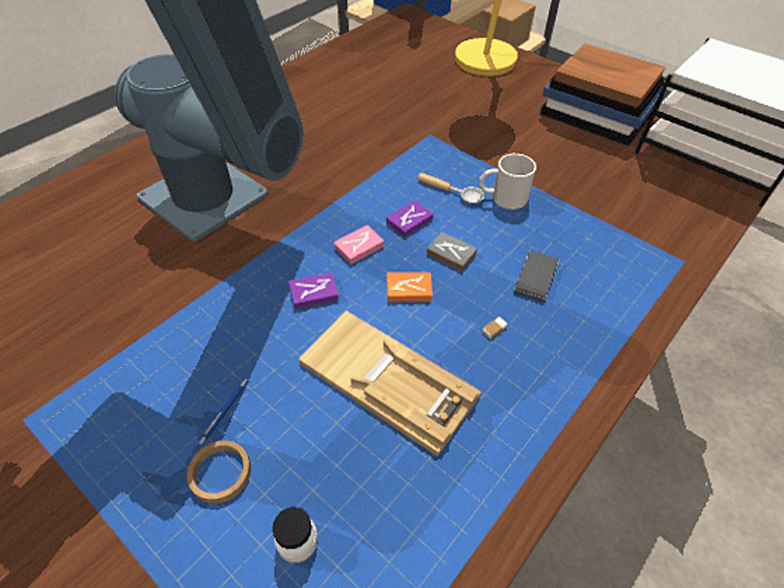

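The grey-topped block is at about (271,316) in the enlarged top picture. The look-alikes are purple at (263,383) and (409,383), pink at (331,396) and orange at (339,316); the dark tin is at (242,235). I choose the grey one, at about (0.52, 0.23). The jig runs along +x, with its apron near (436,305) and the pocket beyond it. I'll square the tool and go over the jig first.

Emit:
step_arm --increments "0 0 0 0.9; 0 0 0 0.9; 0 0 0 0.9; 0 0 0 0.9; 0.8 -1 0 0; 0.8 -1 0 0; 0.8 -1 0 0; 0.8 -1 0 0" --jaw 1

```text
time_s: 1.17
position: [0.3264, -0.3787, 0.2503]
tcp_rot: [[1.0, -0.003, 0.0], [-0.003, -1.0, -0.0], [0.0, 0.0, -1.0]]
force: [0.5, -0.2, -0.7]
opening: 0.0855
gripper_force: 0.0
```

Emit:
step_arm --increments "0.8 -1 0 0; 0.8 -1 0 0; 0.8 -1 0 0; 0.8 -1 0 0; 0.8 -1 0 0; 0.8 -1 0 0; 0.8 -1 0 0; 0.8 -1 0 0"

```text
time_s: 1.83
position: [0.5191, -0.1383, 0.2506]
tcp_rot: [[1.0, -0.001, 0.001], [-0.001, -1.0, -0.0], [0.001, 0.0, -1.0]]
force: [0.5, -0.6, -0.0]
opening: 0.0857
gripper_force: 0.0
```

```bash
python3 - <<'E'
from h import *
s=read_state();print(s["position"],s["tcp_rot"].round(3),s["time_s"])
save("w1",read_camera("wrist"),1.4)
for t,z in [("lip",.02),("apron",.016),("pocket",.016)]:
        for r in place_of("wrist",t): 
            p=r["pixel"];print(t,round(r["conf"],2),np.round(p),at("wrist",(p[1],p[0]),z).round(4))
print(np.array(camera_info("wrist")["world_from_camera"]).round(3))
E
```

```text
[ 0.51908996 -0.13832421  0.25056426] [[ 1.    -0.001  0.001]
 [-0.001 -1.    -0.   ]
 [ 0.001  0.    -1.   ]] 1.8333
lip 0.83 [103. 226.] [ 0.6072 -0.081   0.02  ]
apron 0.97 [160. 236.] [ 0.5422 -0.0914  0.016 ]
pocket 0.55 [ 55. 223.] [ 0.6535 -0.0832  0.016 ]
[[ 0.001  0.957  0.291  0.593]
 [-1.     0.001  0.001 -0.139]
 [ 0.    -0.291  0.957  0.375]
 [ 0.     0.     0.     1.   ]]
```

View pics/w1.png

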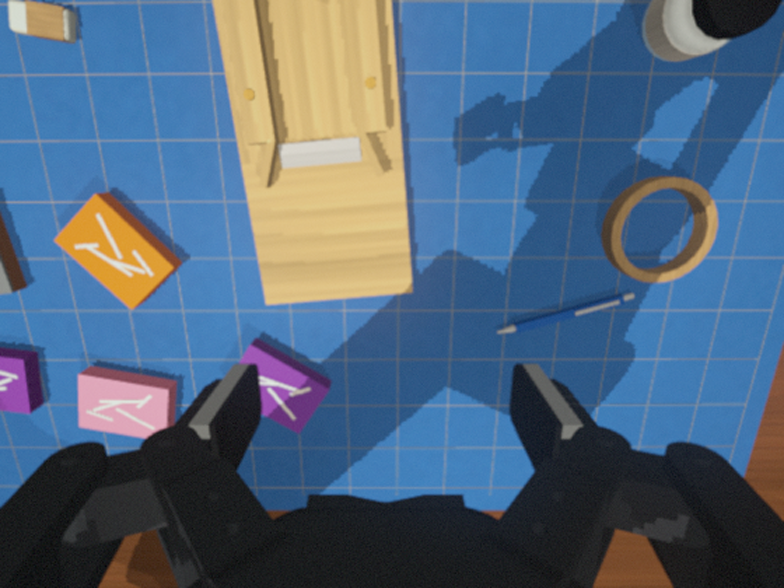

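The wrist picture shows the jig: apron rear corners at (265,304) and (412,292), white lip strip at (281..361, 140..167). It is turned slightly. I'll fit its edges.

```bash
python3 - <<'E'
from h import *
im=read_camera("wrist").astype(int)
m=(im[:,:,0]>im[:,:,2]+10)
L=[];R=[];B=[]
for r in range(140,203):
    c=np.where(m[r,165:310])[0]+165
    L.append((c.min(),r));R.append((c.max()+1,r))
for c in range(195,290):
    rr=np.where(m[170:235,c])[0]+170
    B.append((c,rr.max()+1))
def fit(P,ax):
    W=np.array([at("wrist",p,.016)[:2] for p in P]);a=W[:,ax];b=W[:,1-ax]
    for _ in range(3):
        k=np.polyfit(a,b,1);e=b-np.polyval(k,a);g=abs(e)<2*e.std()+1e-9;a,b=a[g],b[g]
    print(np.degrees(np.arctan(k[0])).round(2),k.round(4),e.std().round(5));return k
l=fit(L,0);r=fit(R,0);b=fit(B,1)
# lip white
w=(im.min(2)>150)&(im.max(2)-im.min(2)<25);w[:90]=0;w[125:]=0;w[:,:190]=0;w[:,270:]=0
rect=[]
for c in range(203,256,4):
    q=np.where(w[:,c])[0]
    if len(q): rect.append((c,q.min(),q.max()+1,at("wrist",(c,q.min()),.02)[:2].round(4),at("wrist",(c,q.max()+1),.016)[:2].round(4)))
for x in rect[::3]:print(x)
# axis
k=(l[0]+r[0])/2;th=np.arctan(k)
x=.54;yc=(np.polyval(l,x)+np.polyval(r,x))/2
ax=np.array([np.cos(th),np.sin(th)])
# rear intersect with centre line
A=np.array([[1,-b[0]],[-k,1]]);p=np.linalg.solve(A,[b[1],yc-k*x])
print("width",(np.polyval(l,x)-np.polyval(r,x))*np.cos(th),"yaw",np.degrees(th),"rear",p,"apron",p+.062*ax,"lip",p+.128*ax,"pocket",p+.178*ax)
E
```

```text
4.89 [ 0.0856 -0.0742] 0.00034
4.85 [ 0.0849 -0.2054] 0.00033
-4.68 [-0.0819  0.4675] 0.00039
(203, np.int64(102), np.int64(118), array([ 0.6054, -0.0611]), array([ 0.5883, -0.059 ]))
(215, np.int64(101), np.int64(117), array([ 0.6064, -0.0744]), array([ 0.5894, -0.0727]))
(227, np.int64(100), np.int64(116), array([ 0.6074, -0.0877]), array([ 0.5905, -0.0863]))
(239, np.int64(99), np.int64(115), array([ 0.6084, -0.1009]), array([ 0.5915, -0.0999]))
(251, np.int64(98), np.int64(114), array([ 0.6094, -0.1142]), array([ 0.5926, -0.1135]))
width 0.13118271374723686 yaw 4.874044984135228 rear [ 0.47558877 -0.09924252] apron [ 0.53736457 -0.09397465] lip [ 0.6031259  -0.08836692] pocket [ 0.6529451  -0.08411864]
```

Emit:
step_arm --increments "0 -1 0 0; 0 -1 0 0; 0 -1 0 0; 0 -1 0 0; 0 -1 0 0; 0 -1 0 0; 0 -1 0 0; 0 -1 0 0"

```text
time_s: 2.75
position: [0.5182, 0.0993, 0.2505]
tcp_rot: [[1.0, -0.004, 0.0], [-0.004, -1.0, -0.0], [0.0, 0.0, -1.0]]
force: [-0.3, 0.1, -0.3]
opening: 0.0855
gripper_force: 0.0
```

Emit:
step_arm --increments "-0.5 -1 0 0; -0.5 -1 0 0; -0.5 -1 0 0; 0 -1 0 0; 0 0 0 0; 0 0 0 0; 0 0 0 0; 0 0 0 0"

```text
time_s: 3.42
position: [0.4741, 0.2182, 0.2503]
tcp_rot: [[1.0, -0.003, -0.0], [-0.003, -1.0, -0.001], [-0.0, 0.001, -1.0]]
force: [0.6, -0.1, -0.2]
opening: 0.0855
gripper_force: 0.0
```

```bash
python3 - <<'E'
from h import *
s=read_state();print(s["position"],s["time_s"])
im=read_camera("wrist");save("w2",im,1.4)
for r in cut_out("wrist","block_center"):
    g=r["region"].astype(np.uint8);c=im[g>0].mean(0)
    rc=cv2.minAreaRect(cv2.findNonZero(g))
    W=np.array([at("wrist",p,.018)[:2] for p in cv2.boxPoints(rc)])
    print(round(r["conf"],2),c.round(),rc[0],W.mean(0).round(4),"edges",(W[1]-W[0]).round(4),(W[2]-W[1]).round(4))
E
```

```text
[0.4740624  0.21817879 0.25028887] 3.4167
0.94 [151. 155. 154.] (270.2134094238281, 136.9207305908203) [0.5223 0.2233] edges [ 0.0059 -0.0589] [-0.0834 -0.0108]
0.93 [205. 155. 172.] (356.3201904296875, 257.533935546875) [0.3704 0.1133] edges [ 0.0644 -0.0076] [-0.0165 -0.0875]
0.76 [152.  97. 174.] (257.0469970703125, 237.6183319091797) [0.3987 0.241 ] edges [ 0.0658 -0.0088] [-0.0078 -0.0825]
0.76 [211. 148.  70.] (380.9832763671875, 140.12823486328125) [0.5185 0.0956] edges [ 0.0375 -0.0485] [-0.065  -0.0594]
0.57 [140.  87. 162.] (469.7810974121094, 243.613525390625) [ 0.3887 -0.0311] edges [ 0.0518 -0.0278] [-0.0558 -0.0834]
```

View pics/w2.png

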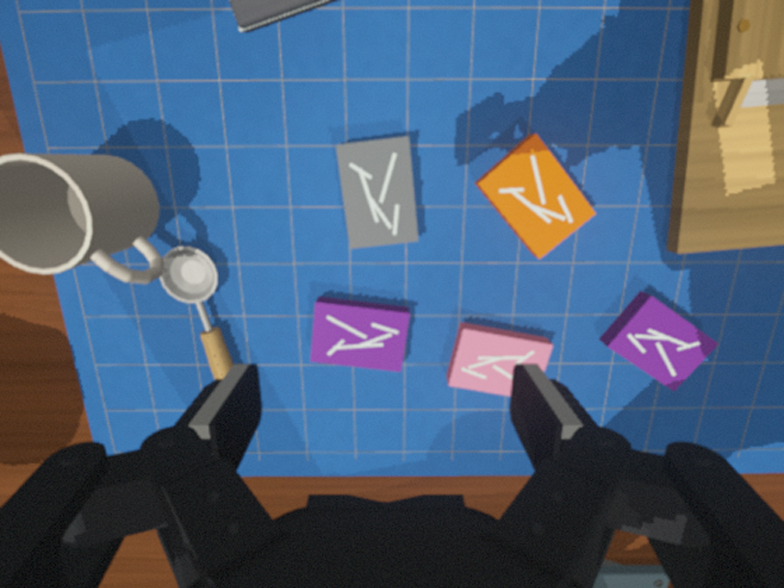

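The grey-topped block is at (378,190) in the wrist picture, clear of the orange (537,195), pink (500,360) and purple (361,335) and (658,340) ones. I'll check it in one close crop and line up above it.

```bash
python3 -c "
import cv2
i=cv2.imread('pics/w2.png')[110:280,300:460];cv2.imwrite('pics/crop.png',cv2.resize(i,None,fx=3,fy=3))"
```

```text
(no output)
```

View pics/crop.png

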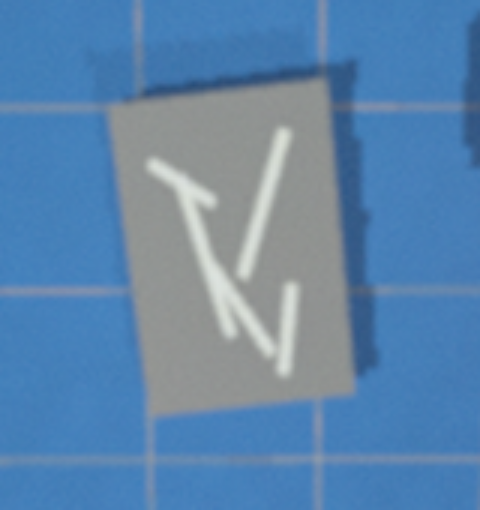

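Emit:
step_arm --increments "0.8 -0.08 0.5 0; 0.8 -0.08 0.5 0; 0 0 0.8 -0.95; 0 0 1 0; 0 0 1 0; 0 0 1 0; 0 0 0.5 0; 0 0 0 0"

```text
time_s: 4.18
position: [0.5191, 0.2229, 0.0872]
tcp_rot: [[0.994, 0.111, -0.008], [0.111, -0.994, -0.002], [-0.008, 0.001, -1.0]]
force: [-1.0, -0.4, 0.6]
opening: 0.0856
gripper_force: 0.0
```

The crop shows the grey carved top, about 84:58 in proportion: this is the wanted block. Descending.

Emit:
step_arm --increments "0 0 0 0; 0 0 0.8 0; 0 0 0.8 0; 0 0 0.4 0; 0 0 0.2 0; 0 0 0 0; 0 0 0 0; 0 0 0 0"

```text
time_s: 4.85
position: [0.523, 0.2249, 0.0271]
tcp_rot: [[0.994, 0.112, 0.003], [0.112, -0.994, 0.001], [0.003, -0.0, -1.0]]
force: [-0.0, -1.0, -0.1]
opening: 0.0857
gripper_force: 0.0
```

Emit:
step_arm --increments "0 0.03 0.1 0; 0 0 0.1 0; 0 0 0 0; 0 0 0.05 0; 0 0 0.05 0; 0 0 0 0; 0 0 0 0; 0 0 0 0"

```text
time_s: 5.52
position: [0.5216, 0.2239, 0.0163]
tcp_rot: [[0.994, 0.113, -0.0], [0.113, -0.994, 0.0], [-0.0, -0.0, -1.0]]
force: [-0.2, -0.1, -0.0]
opening: 0.0855
gripper_force: 0.0
```

Emit:
step_arm --increments "0 0 -0.1 0; 0 0 0 0; 0 0 0 0; 0 0 0 0; 0 0 0 0; 0 0 0 0; 0 0 0 0; 0 0 0 0" --jaw -1

```text
time_s: 6.18
position: [0.5222, 0.224, 0.02]
tcp_rot: [[0.994, 0.113, 0.001], [0.113, -0.994, 0.0], [0.001, -0.0, -1.0]]
force: [-0.6, 0.8, 6.1]
opening: 0.057
gripper_force: 64.8
```

Emit:
step_arm --increments "0 0 0 0; 0 0 0 0; 0 0 0 0; 0 0 -0.3 0; 0 0 -0.5 0; 0 0 -0.8 0; 0 0 0 0; 0 0 0 0"

```text
time_s: 6.85
position: [0.5225, 0.224, 0.0686]
tcp_rot: [[0.994, 0.113, 0.003], [0.113, -0.994, 0.001], [0.003, -0.0, -1.0]]
force: [0.1, -0.7, -2.2]
opening: 0.0562
gripper_force: 64.2
```

Gripped at 57 mm. Carrying to the apron.

Emit:
step_arm --increments "0 0 -0.6 0.23; 0 0 -0.4 0; 0 0.5 0 0; 0 0.9 0 0; 0 0.9 0 0; 0 0.9 0 0; 0 0.9 0 0; 0 0.9 0 0"

```text
time_s: 7.52
position: [0.5333, 0.0733, 0.0961]
tcp_rot: [[0.996, 0.085, -0.002], [0.085, -0.996, 0.0], [-0.002, -0.0, -1.0]]
force: [0.2, 0.8, -0.7]
opening: 0.0567
gripper_force: 64.2
```

Emit:
step_arm --increments "0 0.9 0 0; -0.1 0.9 0 0; -0.1 0.9 0 0; 0 0.9 0 0; 0 0.9 0 0; 0 0.7 0 0; 0 0.3 0 0; 0 0 0 0"

```text
time_s: 8.18
position: [0.5421, -0.0923, 0.0963]
tcp_rot: [[0.997, 0.082, -0.001], [0.082, -0.997, 0.0], [-0.001, -0.0, -1.0]]
force: [0.7, -0.2, -1.1]
opening: 0.0565
gripper_force: 64.1
```

Emit:
step_arm --increments "0 0 0 0; 0 0 0 0; 0 0 0 0; 0 0 0 0; 0 0 0 0; 0 0 0 0; 0 0 0 0; 0 0 0 0"

```text
time_s: 8.85
position: [0.5425, -0.0903, 0.0974]
tcp_rot: [[0.996, 0.085, 0.0], [0.085, -0.996, -0.0], [0.0, 0.0, -1.0]]
force: [0.1, -0.2, -1.2]
opening: 0.0566
gripper_force: 64.1
```

```bash
python3 - <<'E'
from h import *
s=read_state();print(s["position"],s["time_s"],s["tcp_rot"].round(4),s["force"])
save("w3",read_camera("wrist"),1.4)
E
```

```text
[ 0.54253482 -0.0903386   0.09737869] 8.85 [[ 9.963e-01  8.540e-02  1.000e-04]
 [ 8.540e-02 -9.963e-01 -0.000e+00]
 [ 1.000e-04  0.000e+00 -1.000e+00]] [ 0.12765773 -0.24629698 -1.22487641]
```

View pics/w3.png

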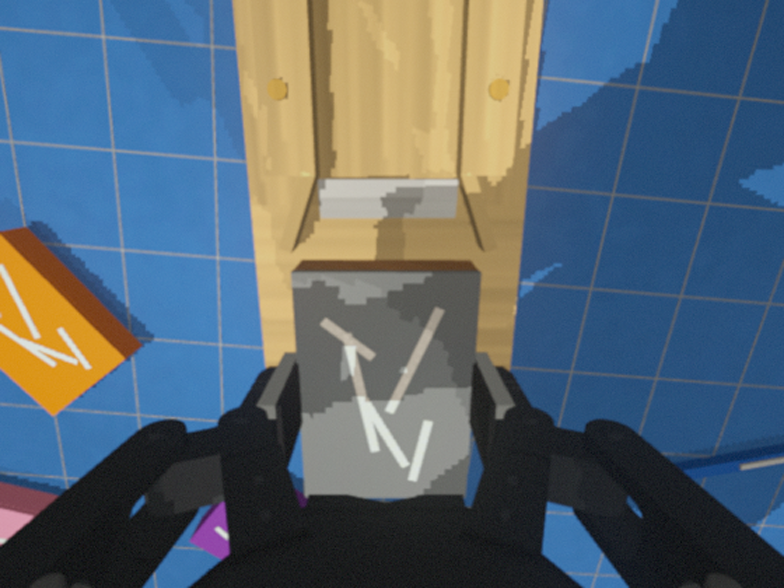

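The block hangs square with the jig and centred on the lip (block sides 293–480, lip 319–458), about 40 mm short of it. Setting down.

Emit:
step_arm --increments "0 0.03 0 0; 0 0 0.6 0; 0 0 0.6 0; 0 0 0.4 0; 0 0 0.2 0; 0 0 0.1 0; 0 0 0 0; 0 0 0 0"

```text
time_s: 9.57
position: [0.543, -0.0917, 0.0408]
tcp_rot: [[0.996, 0.085, 0.001], [0.085, -0.996, -0.0], [0.001, 0.0, -1.0]]
force: [-0.9, 0.5, -0.4]
opening: 0.0563
gripper_force: 64.2
```

Emit:
step_arm --increments "0 0 0.04 0; 0 0 0.04 0; 0 0 0 0; 0 0 0 0; 0 0 0 0; 0 0 0 0; 0 0 0 0; 0 0 0 0"

```text
time_s: 10.23
position: [0.5426, -0.0914, 0.0379]
tcp_rot: [[0.996, 0.085, -0.0], [0.085, -0.996, 0.0], [-0.0, -0.0, -1.0]]
force: [0.3, -0.5, -1.7]
opening: 0.0561
gripper_force: 64.2
```

Emit:
step_arm --increments "0 0 0.03 0; 0 0 0.03 0; 0 0 0 0; 0 0 0 0; 0 0 0 0; 0 0 0 0; 0 0 0 0; 0 0 0 0"

```text
time_s: 10.9
position: [0.5425, -0.0914, 0.0361]
tcp_rot: [[0.996, 0.085, -0.0], [0.085, -0.996, 0.0], [-0.0, -0.0, -1.0]]
force: [-1.5, 0.2, -0.4]
opening: 0.0568
gripper_force: 64.2
```

Emit:
step_arm --increments "0 0 0.03 0; 0 0 0 0; 0 0 0.02 0; 0 0 0 0; 0 0 0 0; 0 0 0 0; 0 0 0 0; 0 0 0 0"

```text
time_s: 11.57
position: [0.543, -0.0916, 0.036]
tcp_rot: [[0.996, 0.085, 0.001], [0.085, -0.996, -0.0], [0.001, 0.001, -1.0]]
force: [-2.2, 0.4, 10.0]
opening: 0.0564
gripper_force: 65.3
```

Emit:
step_arm --increments "0 0 0 0; 0 0 0 0; 0 0 0 0; 0 0 0 0; 0 0 -0.3 0; 0 0 -0.6 0; 0 0 -0.6 0; 0 0 0 0" --jaw 1

```text
time_s: 12.23
position: [0.5448, -0.0922, 0.0833]
tcp_rot: [[0.996, 0.085, 0.006], [0.085, -0.996, -0.002], [0.005, 0.003, -1.0]]
force: [0.9, -0.7, 0.4]
opening: 0.0854
gripper_force: 0.0
```

Emit:
step_arm --increments "0 0 0 0; 0 0 0 0; 0 0 0 0; 0 0 0 0; 0 0 0 0; 0 0 0 0; 0 0 0 0; 0 0 0 0" --jaw -0.53

```text
time_s: 12.9
position: [0.5425, -0.0914, 0.0794]
tcp_rot: [[0.996, 0.085, -0.0], [0.085, -0.996, 0.0], [-0.0, -0.0, -1.0]]
force: [0.2, -0.8, 0.2]
opening: 0.02
gripper_force: 0.0
```

```bash
python3 - <<'E'
from h import *
s=read_state();print(s["position"],s["time_s"],s["opening"],s["force"])
save("w4",read_camera("wrist"),1.4)
E
```

```text
[ 0.54249604 -0.09143904  0.07939732] 12.9 0.02004489714301842 [ 0.21770133 -0.7790437   0.22654251]
```

View pics/w4.png

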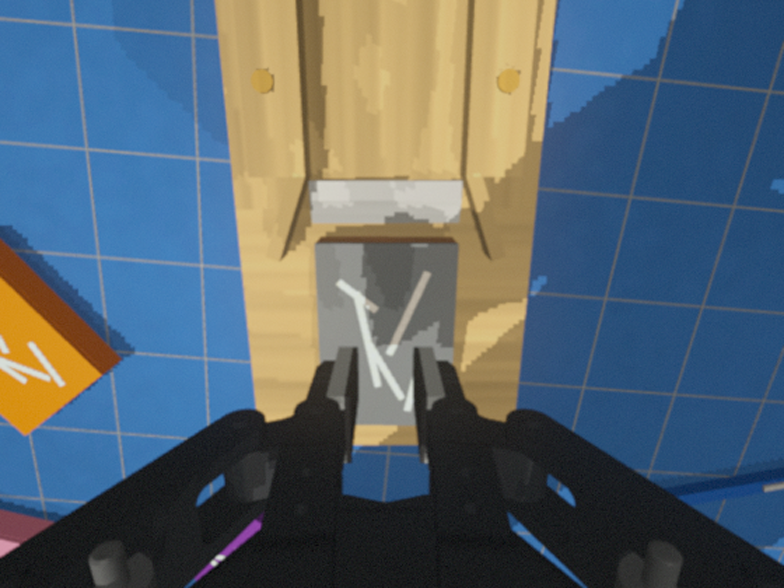

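The block lies flat on the apron, square and centred (316–458, lip 311–462). Next I feel its top lightly with the half-shut fingertips to learn their reach.

Emit:
step_arm --increments "0 0 0.4 0; 0 0 0.3 0; 0 0 0.1 0; 0 0 0 0; 0 0 0 0; 0 0 0 0; 0 0 0 0; 0 0 0 0"

```text
time_s: 13.62
position: [0.5429, -0.0916, 0.056]
tcp_rot: [[0.996, 0.085, 0.001], [0.085, -0.996, -0.0], [0.001, 0.0, -1.0]]
force: [-0.5, -0.4, 0.0]
opening: 0.0202
gripper_force: 0.0
```

Emit:
step_arm --increments "0 0 0.03 0; 0 0 0 0; 0 0 0.03 0; 0 0 0 0; 0 0 0 0; 0 0 0 0; 0 0 0 0; 0 0 0 0"

```text
time_s: 14.28
position: [0.5426, -0.0915, 0.0538]
tcp_rot: [[0.996, 0.085, 0.0], [0.085, -0.996, 0.0], [0.0, -0.0, -1.0]]
force: [0.2, -0.3, -0.2]
opening: 0.0201
gripper_force: 0.0
```

Emit:
step_arm --increments "0 0 0.03 0; 0 0 0 0; 0 0 0.03 0; 0 0 0 0; 0 0 0 0; 0 0 0 0; 0 0 0 0; 0 0 0 0"

```text
time_s: 14.95
position: [0.5428, -0.0915, 0.0532]
tcp_rot: [[0.996, 0.085, 0.001], [0.085, -0.996, -0.0], [0.001, 0.0, -1.0]]
force: [-3.2, 0.4, 9.1]
opening: 0.0196
gripper_force: 5.1
```

Contact at TCP z of about 0.0534, so the tips stand 19 mm ahead. Now behind the block, tips at about 26.5 mm.

Emit:
step_arm --increments "0 0 -0.5 0; 0 0 -0.5 0; -0.7 0 0 0; -0.8 0 0 0; -0.7 0 0 0; 0 0 0 0; 0 0 0 0; 0 0 0 0"

```text
time_s: 15.62
position: [0.4777, -0.0974, 0.0823]
tcp_rot: [[0.996, 0.085, 0.002], [0.085, -0.996, -0.001], [0.001, 0.001, -1.0]]
force: [0.7, -0.2, 0.7]
opening: 0.0202
gripper_force: 0.0
```

Emit:
step_arm --increments "0 0 0.6 0; 0 0 0.4 0; 0 0 0.18 0; 0 0 0 0; 0 0 0 0; 0 0 0 0; 0 0 0 0; 0 0 0 0"

```text
time_s: 16.28
position: [0.4774, -0.0973, 0.0472]
tcp_rot: [[0.996, 0.085, 0.001], [0.085, -0.996, -0.001], [0.001, 0.001, -1.0]]
force: [-0.2, 0.5, 0.2]
opening: 0.0205
gripper_force: 0.0
```

Emit:
step_arm --increments "0.1 0 0.04 0; 0.2 0 0 0; 0.2 0 0 0; 0.2 0 0 0; 0.2 0 0 0; 0.2 0 0 0; 0.2 0 0 0; 0.2 0 0 0"

```text
time_s: 16.95
position: [0.5224, -0.0931, 0.0454]
tcp_rot: [[0.996, 0.085, 0.0], [0.085, -0.996, -0.0], [0.0, 0.0, -1.0]]
force: [-0.7, 0.3, -0.0]
opening: 0.02
gripper_force: 0.2
```

Emit:
step_arm --increments "0.15 0 0 0; 0.15 0 0 0; 0.15 0 0 0; 0.15 0 0 0; 0.15 0 0 0; 0.1 0 0 0; 0 0 0 0; 0 0 0 0"

```text
time_s: 17.62
position: [0.5472, -0.0911, 0.0454]
tcp_rot: [[0.996, 0.085, 0.0], [0.085, -0.996, -0.0], [0.0, 0.0, -1.0]]
force: [0.6, 0.8, 1.0]
opening: 0.0204
gripper_force: 0.0
```

```bash
python3 - <<'E'
from h import *
s=read_state();p=s["position"];print(p,s["time_s"],s["force"],(p[0]-.6031)*.9964+(p[1]+.0884)*.085)
save("w5",read_camera("wrist"),1.4)
E
```

```text
[ 0.54722205 -0.09107082  0.04541523] 17.6167 [0.61034635 0.80659208 1.03047268] -0.05590381075855645
```

View pics/w5.png

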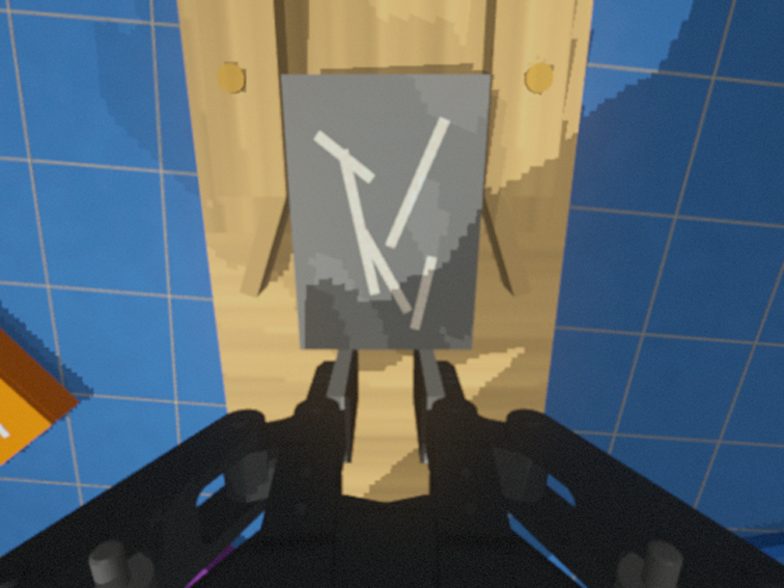

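The block rides straight over the lip into the rail mouth (front edge 281–490 at row 74). Pushing on.

Emit:
step_arm --increments "0.12 0 0 0; 0.12 0 0 0; 0.12 0 0 0; 0.12 0 0 0; 0.12 0 0 0; 0.12 0 0 0; 0.12 0 0 0; 0.12 0 0 0"

```text
time_s: 18.33
position: [0.5761, -0.0886, 0.0454]
tcp_rot: [[0.996, 0.085, -0.0], [0.085, -0.996, 0.0], [-0.0, -0.0, -1.0]]
force: [0.2, -0.1, -0.8]
opening: 0.0201
gripper_force: 0.1
```

Emit:
step_arm --increments "0.12 0 0 0; 0.12 0 0 0; 0.12 0 0 0; 0.12 0 0 0; 0.06 0 0 0; 0 0 0 0; 0 0 0 0; 0 0 0 0"

```text
time_s: 19.0
position: [0.5918, -0.0872, 0.0454]
tcp_rot: [[0.996, 0.085, -0.0], [0.085, -0.996, 0.0], [-0.0, -0.0, -1.0]]
force: [0.4, -0.0, -0.4]
opening: 0.0199
gripper_force: 0.0
```

```bash
python3 - <<'E'
from h import *
s=read_state();p=s["position"];print(p,s["time_s"],s["force"],(p[0]-.6031)*.9964+(p[1]+.0884)*.085)
save("w6",read_camera("wrist"),1.4)
E
```

```text
[ 0.59177142 -0.08721431  0.04540027] 19.0 [ 0.42981247 -0.01418406 -0.37292956] -0.011187017669842715
```

View pics/w6.png

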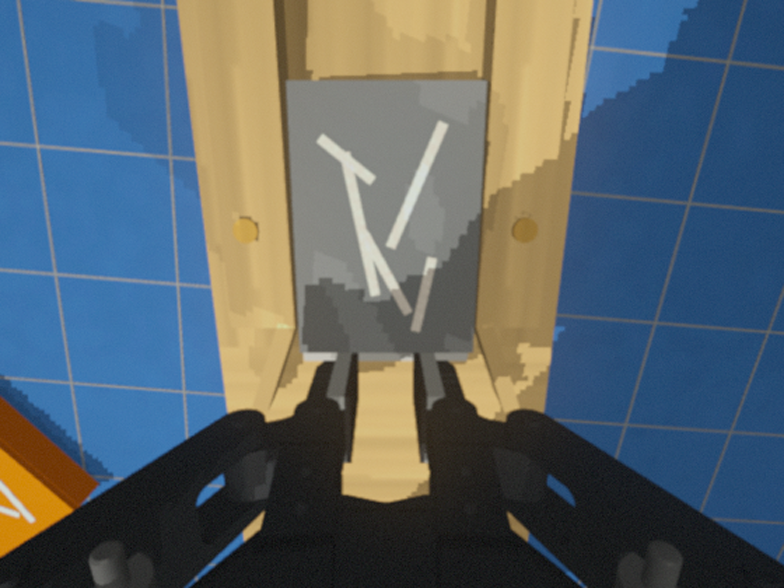

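The block has nearly cleared the lip: its rear edge at row 353 sits at the white strip. On over the lip gently, then feel in 2 mm steps.

Emit:
step_arm --increments "0.05 0 0 0; 0.05 0 0 0; 0.05 0 0 0; 0.03 0 0 0; 0 0 0 0; 0 0 0 0; 0 0 0 0; 0 0 0 0"

```text
time_s: 19.72
position: [0.5973, -0.0868, 0.0454]
tcp_rot: [[0.996, 0.085, 0.0], [0.085, -0.996, -0.0], [0.0, 0.0, -1.0]]
force: [1.0, 0.5, -0.2]
opening: 0.0202
gripper_force: 0.0
```

```bash
python3 - <<'E'
from h import *
read_camera("top");read_camera("scene")
a=np.array([.9964,.085])
for n in("top","scene"):
    for r in cut_out(n,"stop")[:2]:
        P=np.argwhere(r["region"])[:,::-1]
        W=np.array([at(n,p,.031)[:2] for p in P]);u=(W-[.6031,-.0884])@a
        print(n,r["conf"],r["bbox"],np.percentile(u,[0,10,50,90,100]).round(3))
E
```

```text
scene 0.45 [304.4, 281.0, 319.2, 297.5] [0.116 0.117 0.12  0.123 0.124]
```

Emit:
step_arm --increments "0.02 0 0 0; 0.02 0 0 0; 0.02 0 0 0; 0.02 0 0 0; 0 0 0 0; 0 0 0 0; 0 0 0 0; 0 0 0 0"

```text
time_s: 20.58
position: [0.5997, -0.0866, 0.0454]
tcp_rot: [[0.996, 0.085, 0.0], [0.085, -0.996, 0.0], [0.0, -0.0, -1.0]]
force: [-0.3, -0.2, -1.3]
opening: 0.02
gripper_force: 0.0
```

Emit:
step_arm --increments "0.02 0 0 0; 0.02 0 0 0; 0.02 0 0 0; 0.02 0 0 0; 0 0 0 0; 0 0 0 0; 0 0 0 0; 0 0 0 0"

```text
time_s: 21.25
position: [0.6021, -0.0864, 0.0454]
tcp_rot: [[0.996, 0.085, 0.0], [0.085, -0.996, -0.0], [0.0, 0.0, -1.0]]
force: [-0.9, 0.2, -0.1]
opening: 0.0202
gripper_force: 0.0
```

Emit:
step_arm --increments "0.02 0 0 0; 0.02 0 0 0; 0.02 0 0 0; 0.02 0 0 0; 0 0 0 0; 0 0 0 0; 0 0 0 0; 0 0 0 0"

```text
time_s: 21.92
position: [0.6045, -0.0862, 0.0454]
tcp_rot: [[0.996, 0.085, 0.0], [0.085, -0.996, 0.0], [0.0, -0.0, -1.0]]
force: [-0.1, -0.5, 0.7]
opening: 0.02
gripper_force: 0.0
```

Emit:
step_arm --increments "0.02 0 0 0; 0.02 0 0 0; 0.02 0 0 0; 0.02 0 0 0; 0 0 0 0; 0 0 0 0; 0 0 0 0; 0 0 0 0"

```text
time_s: 22.58
position: [0.6069, -0.086, 0.0454]
tcp_rot: [[0.996, 0.085, 0.0], [0.085, -0.996, 0.0], [0.0, 0.0, -1.0]]
force: [0.1, -0.2, -0.5]
opening: 0.0202
gripper_force: 0.0
```

```bash
python3 - <<'E'
from h import *
s=read_state();p=s["position"];print((p[0]-.6031)*.9964+(p[1]+.0884)*.085)
im=read_camera("wrist")
o=cv2.cvtColor(cv2.resize(cv2.imread("pics/w6.png"),(560,420)),cv2.COLOR_BGR2RGB)
a=np.array([.9964,.085])
for c in (230,278,325):
    print(c,"now",im[246:264:1,c].mean(1).round().astype(int),"w6",o[246:264,c].mean(1).round().astype(int))
for c in (250,310): print("front",im[48:64,c,2],o[48:64,c,2])
for r in cut_out("wrist","block_center")[:1]+cut_out("wrist","stop")[:1]:
    b=r["bbox"];print(r["conf"],b)
    for q in (b[1],b[3]): print((at("wrist",((b[0]+b[2])/2,q),.034)[:2]-[.6031,-.0884])@a)
E
```

```text
0.003968245686329443
230 now [ 86  83  86  90 114 132 121 105  98 127 179 186 156 102  59  40  46  40] w6 [ 85  84  84  84  87 127 173 189 193 192 191 176 139  88  52  42  45  42]
278 now [ 83  83  86  91 104 111 113 107  98 106 133 145 148 147 146 148 147 145] w6 [ 97  99  97  97  98 107 125 134 135 135 136 133 127 121 118 129 152 164]
325 now [ 99  99 100  99 106 109 109 104  98 110 134 147 149 148 145 135 120 100] w6 [ 99  98  97  97  98 110 126 134 135 137 136 130 125 128 143 144 132 111]
front [109 110 110 109 111 110 110 101  82  75  75  81 105 124 130 128] [107 105 108 108 108  99  79  71  84 106 123 128 129 129 128 128]
front [109 104 105 103 106 100  79  76  71  76  72  82 108 134 138 139] [103 106 104  95  79  70  69  72  84 112 133 139 137 138 137 137]
0.98 [206.3, 63.4, 348.3, 252.7]
0.09840794668192596
0.0134697326744841
0.73 [203.7, 1.5, 348.0, 33.8]
0.12062923110030697
0.1093041651566704
```

The block has dropped in and spans 13–98 mm past the lip; the stop face appears near 109 mm. Two slightly longer strides, then 2 mm steps again.

Emit:
step_arm --increments "0.025 0 0 0; 0.025 0 0 0; 0.025 0 0 0; 0.025 0 0 0; 0 0 0 0; 0 0 0 0; 0 0 0 0; 0 0 0 0"

```text
time_s: 23.4
position: [0.6099, -0.0857, 0.0454]
tcp_rot: [[0.996, 0.085, 0.0], [0.085, -0.996, -0.0], [0.0, 0.0, -1.0]]
force: [-0.2, -0.5, -1.1]
opening: 0.0202
gripper_force: 0.0
```

Emit:
step_arm --increments "0.02 0 0 0; 0.02 0 0 0; 0.02 0 0 0; 0 0 0 0; 0 0 0 0; 0 0 0 0; 0 0 0 0; 0 0 0 0"

```text
time_s: 24.07
position: [0.6117, -0.0856, 0.0454]
tcp_rot: [[0.996, 0.085, 0.0], [0.085, -0.996, 0.0], [0.0, -0.0, -1.0]]
force: [-1.2, 0.3, 0.2]
opening: 0.0199
gripper_force: 0.0
```

Emit:
step_arm --increments "0.02 0 0 0; 0.02 0 0 0; 0.02 0 0 0; 0 0 0 0; 0 0 0 0; 0 0 0 0; 0 0 0 0; 0 0 0 0"

```text
time_s: 24.73
position: [0.6135, -0.0854, 0.0454]
tcp_rot: [[0.996, 0.085, 0.0], [0.085, -0.996, -0.0], [0.0, 0.0, -1.0]]
force: [0.5, -0.2, -0.9]
opening: 0.0201
gripper_force: 0.0
```

Emit:
step_arm --increments "0.02 0 0 0; 0.02 0 0 0; 0.02 0 0 0; 0 0 0 0; 0 0 0 0; 0 0 0 0; 0 0 0 0; 0 0 0 0"

```text
time_s: 25.4
position: [0.6152, -0.0852, 0.0454]
tcp_rot: [[0.996, 0.085, 0.0], [0.085, -0.996, -0.0], [0.0, 0.0, -1.0]]
force: [0.2, 0.8, -0.7]
opening: 0.0203
gripper_force: 0.0
```

Emit:
step_arm --increments "0.02 0 0 0; 0.02 0 0 0; 0.02 0 0 0; 0 0 0 0; 0 0 0 0; 0 0 0 0; 0 0 0 0; 0 0 0 0"

```text
time_s: 26.07
position: [0.617, -0.0851, 0.0454]
tcp_rot: [[0.996, 0.085, 0.0], [0.085, -0.996, -0.0], [0.0, 0.0, -1.0]]
force: [0.0, 0.8, 0.4]
opening: 0.0204
gripper_force: 0.0
```

Emit:
step_arm --increments "0.02 0 0 0; 0.02 0 0 0; 0.02 0 0 0; 0 0 0 0; 0 0 0 0; 0 0 0 0; 0 0 0 0; 0 0 0 0"

```text
time_s: 26.73
position: [0.6188, -0.0849, 0.0454]
tcp_rot: [[0.996, 0.085, 0.0], [0.085, -0.996, 0.0], [0.0, 0.0, -1.0]]
force: [-0.7, 0.2, 0.5]
opening: 0.0198
gripper_force: 0.0
```

Emit:
step_arm --increments "0.02 0 0 0; 0.02 0 0 0; 0.02 0 0 0; 0 0 0 0; 0 0 0 0; 0 0 0 0; 0 0 0 0; 0 0 0 0"

```text
time_s: 27.4
position: [0.6206, -0.0848, 0.0454]
tcp_rot: [[0.996, 0.085, 0.0], [0.085, -0.996, -0.0], [0.0, 0.0, -1.0]]
force: [0.5, -0.6, 0.4]
opening: 0.0203
gripper_force: 0.0
```

Emit:
step_arm --increments "0.02 0 0 0; 0.02 0 0 0; 0.02 0 0 0; 0 0 0 0; 0 0 0 0; 0 0 0 0; 0 0 0 0; 0 0 0 0"

```text
time_s: 28.07
position: [0.6217, -0.0846, 0.0452]
tcp_rot: [[0.996, 0.085, -0.001], [0.085, -0.996, 0.0], [-0.001, -0.0, -1.0]]
force: [-5.1, -1.4, 1.7]
opening: 0.0199
gripper_force: 2.6
```

Contact at 5 N. Pressing on to about 10 N.

Emit:
step_arm --increments "0.02 0 0 0; 0.015 0 0 0; 0 0 0 0; 0 0 0 0; 0 0 0 0; 0 0 0 0; 0 0 0 0; 0 0 0 0"

```text
time_s: 28.73
position: [0.622, -0.0845, 0.0452]
tcp_rot: [[0.996, 0.085, -0.003], [0.085, -0.996, 0.0], [-0.003, -0.0, -1.0]]
force: [-7.5, -1.3, 4.4]
opening: 0.0201
gripper_force: 3.7
```

Emit:
step_arm --increments "0.02 0 0 0; 0.012 0 0 0; 0 0 0 0; 0 0 0 0; 0 0 0 0; 0 0 0 0; 0 0 0 0; 0 0 0 0"

```text
time_s: 29.4
position: [0.6223, -0.0844, 0.045]
tcp_rot: [[0.996, 0.085, -0.004], [0.085, -0.996, 0.0], [-0.004, -0.001, -1.0]]
force: [-9.2, -1.8, 3.5]
opening: 0.0198
gripper_force: 4.6
```

Emit:
step_arm --increments "0.01 0 0 0; 0 0 0 0; 0 0 0 0; 0 0 0 0; 0 0 0 0; 0 0 0 0; 0 0 0 0; 0 0 0 0"

```text
time_s: 30.07
position: [0.6223, -0.0844, 0.045]
tcp_rot: [[0.996, 0.085, -0.005], [0.085, -0.996, 0.0], [-0.005, -0.001, -1.0]]
force: [-10.0, -1.6, 5.0]
opening: 0.0202
gripper_force: 5.0
```

Emit:
step_arm --increments "0 0 0 0; 0 0 0 0; 0 0 0 0; 0 0 0 0; -0.02 0 0 0; -0.04 0 0 0; -0.1 0 0 0; -0.2 0 0 0"

```text
time_s: 30.73
position: [0.6153, -0.0855, 0.0457]
tcp_rot: [[0.996, 0.085, 0.003], [0.085, -0.996, -0.0], [0.003, 0.001, -1.0]]
force: [0.7, -0.3, 0.5]
opening: 0.0201
gripper_force: 0.0
```

Emit:
step_arm --increments "-0.3 0 0 0; -0.4 0 0 0; -0.4 0 0 0; 0 0 -0.8 0; 0 0 -1 0; 0 0 -1 0; 0 0 -0.5 0; 0 0 0 0"

```text
time_s: 31.4
position: [0.5834, -0.089, 0.1491]
tcp_rot: [[0.996, 0.085, 0.009], [0.085, -0.996, -0.003], [0.009, 0.004, -1.0]]
force: [0.9, -0.8, 0.9]
opening: 0.0198
gripper_force: 0.0
```

```bash
python3 - <<'E'
from h import *
s=read_state();print(s["position"],s["time_s"],s["force"])
im=read_camera("wrist");save("w7",im,1.4)
a=np.array([.9964,.085])
for r in cut_out("wrist","block_center"):
    g=r["region"].astype(np.uint8);rc=cv2.minAreaRect(cv2.findNonZero(g))
    W=np.array([at("wrist",p,.034)[:2] for p in cv2.boxPoints(rc)])
    print(r["conf"],im[g>0].mean(0).round(),((W-[.6031,-.0884])@a).round(4),((W-[.6031,-.0884])@[-.085,.9964]).round(4))
E
```

```text
[ 0.5834348  -0.08899211  0.1491331 ] 31.4 [ 0.92315069 -0.78288122  0.93979036]
0.75 [152. 153. 147.] [0.1106 0.1106 0.0281 0.0281] [ 0.0319 -0.026  -0.0289  0.0353]
0.63 [156. 111. 172.] [-0.1988 -0.1807 -0.1866 -0.2049] [0.1057 0.0871 0.0836 0.1023]
0.57 [164. 108. 124.] [-0.1707 -0.14   -0.1629 -0.1952] [0.2494 0.2022 0.1947 0.2429]
0.33 [173. 151. 113.] [0.0968 0.1151 0.1058 0.0871] [0.2014 0.1915 0.1533 0.1622]
```

View pics/w7.png

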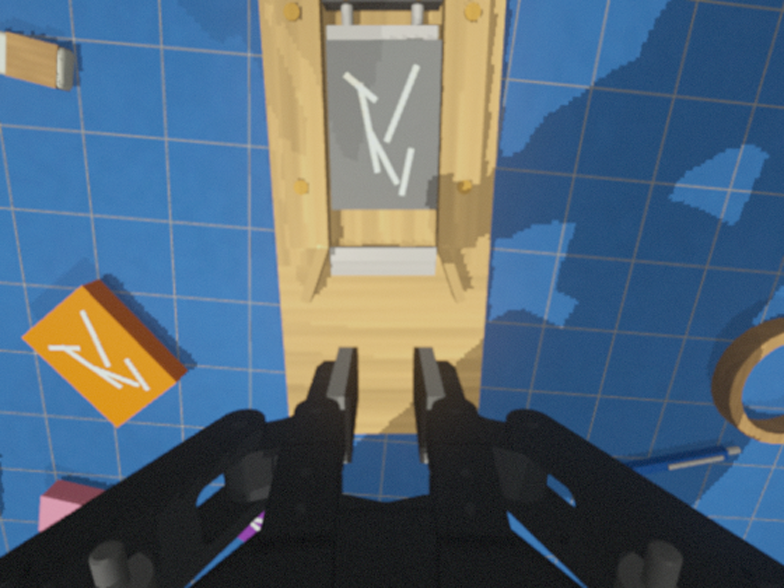

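The block lies flat and square in the pocket (327–440, rows 38–208) against the stop plate, and the gripper is clear. Handing in.

```bash
python3 -c "
from cell import *
print(job_done())"
```

```text
the job is handed in; nothing more can be done
None
```

The block is flat in the pocket against the sprung stop, pressed at about 9–10 N for a little over a second (highest reading about 10 N) and released; no other object was touched, and the job was handed in at about 31 s.

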